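# Swing the bench magnifier over the tying vise and still it

## Robot

A 6-joint arm with a two-finger parallel gripper is mounted at the origin on the work surface. World frame = base frame: x ahead of the robot, y to its left, z up, the work surface at z = 0. Lengths are in mm, angles in rad, forces in N, time in s.
With the tool pointing down it reaches from about 350 to 875 mm from the base axis. Payload 4.2 kg.
Tool frame: the origin (TCP) lies on the mounting face of the last link; the fingertips stand 173 mm ahead of it and the grasp point (between the pads) lies 155 mm ahead of it; z points along the fingers, y is the line along which they close (so a half turn about z gives the same grasp; the last joint's range is limited). The gripper opens to 85 mm and grips with 20 to 120 N. Pads are 22 mm wide; open, the fingers measure 114 mm over their backs; the gripper's body (76 mm by 85 mm) begins 54 mm behind the grasp point. The pads swing forward as they close: fully open they stand 13 mm farther back than shut.
Start: joints at [1.527, 0.385, 0.008, 0, -1.194, -0.259], TCP at [186.339, 596.555, 404.712] pointing down, gripper open.
Joint ranges: [-3.14, 3.14], [-1.21, 2.06], [-1.07, 1.41], [-3.16, 2.05], [-2.99, -0.16], [-3.1, 3.1]. Speed limits (rad/s): [2.79, 2.79, 3.14, 3.14, 3.14, 3.14].

## Interface

Orientations are given as a unit quaternion [x, y, z, w].
In Python, from bench import arm gives the robot as it stands. The module is installed in compiled form; this text tells all that it offers.
- The arm moves only by the tool move_arm, never from a script. Its arguments are lists of equal length, an entry for each row: "fingers": the finger opening in mm, from 0 to 85.4; "travel": the shift along the tool's x, y, z in mm, a list of three; "dr": the turn, a rotation vector about the tool's x, y, z in rad, a list of three. A call has 1 to 10 rows; each row is the pose to reach, as a shift and turn from the pose commanded when the call began, along the tool's axes at that moment; what a row does not reach only later rows make up. A row lasts 1/10 s, in which the tool goes at most 50 mm and 8.59 degrees, less where a joint would pass 70% of its speed; a pose out of reach is approached as far as the arm can. A call with a gripper value outside its range is refused whole. The fingers move at their own pace and stop on an object; the grip force is fixed at half the most. Time passes only in rows, so rows that repeat a pose let the fingers close. It gives the time, the measured TCP pose, the force, the opening and the grip force at its end, in the units of the state.
- arm.read_state(): the state, without advancing time (a new reading comes with each control period).
- arm.get_image(name): name is "side" or "top"; returns the picture (384x512x3 uint8, red, green, blue); there is no depth.
- arm.camera_model(name): a dict with "intrinsics" (3x3 intrinsics, pixels), "pose" (4x4, takes a point from camera to world coordinates). Camera axes: x right, y up, looking along -z (the intrinsics and any distortion apply to the point x, -y, -z); pixel columns grow to the right and rows downward; lengths in mm; the calibration is good to about 2 mm. A picture is of the moment at which its call begins. camera_model takes no time and is no camera call.
- arm.job_done(): hands the job in; it is judged then, once.
The state is a dict: "clock": time; "joints": joint angles; "joint_vel": joint speeds; "joint_efforts": joint torques, N m; "position": TCP position; "ee_rot": TCP orientation; "contact_force": force on the tool from outside, world axes, zero at the start; "wrist_torque": the same for the moment, N m; "gripper_width": finger opening in mm; "grasp_force": force on a finger pad.
Only numpy, scipy, OpenCV 4.12 (cv2) and the standard library are available. Lean on these libraries where they do the work, as an engineer would, in place of code of your own. Each camera call takes 0.05 s, during which the arm holds its last target. There are 200 camera calls.

## Task

Swing the heavy bench magnifier across until the hook in the tying vise lies under the middle of its lens, and bring it to rest there so that it stays hanging still by itself once you let go. Push it gently sideways and only on the outer faces of the two sprung rubber push bars on the sides of its head (not by the lens, head or arm), never let it fly fast, hit its end stops or be struck hard, and leave the vise, the stand and everything else on the bench alone.

Things in the scene. Friction and masses are not known exactly. Their poses are not given: they have to be found in the camera images.
- boom (a joint): angle q of the boom about the vertical axis of its post, rad: 0 when the arm's -x is parallel to the vise's -x (roughly towards the robot), positive towards +y (robot's left): yaw of lens_centre = yaw of vise - q. Stops at -1.2 and 1.2 (beyond 1.12 counts as hit). Starts at rest at 0.70 to 0.92. Nominal inertia 0.29 kg m2 (varies 25 %), damping 0.010 N m s/rad, dry friction 0.0008 N m
- lens_centre (a point): centre of the top of the glass lens (104 mm wide), 204 mm above the bench. Square grey head 124 mm wide, 158 to 198 mm high, on an arm 34 mm wide with top at 188 mm (knob on it, and hub, 200 mm); none of it may be touched. Site -x points outward along the arm; the swing axis (post 32 mm thick on a round base 150 mm wide) is 360 mm along point +x. Heavy, about 2.2 kg at the lens, and coasts long
- bar_left_face (a point): middle of the outer face of the left push bar (side of larger q; pushing it lowers q). Rubber block 110 mm long along the arm, 42 deep, 159 to 193 mm above the bench, face 105 mm sideways of the arm's centre line when free. Push its face sideways, fingertips 8 mm or more below its top. Spring 30 N/m, slides 26 mm into the head, hardly damped: it bounces off a finger that stands still
- bar_right_face (a point): the same on the other side of the head (smaller q): middle of the outer face of the right push bar. Pushing it raises q, or brakes a head that swings to smaller q. Same size, height, spring and 105 mm offset. Moves with the bar
- vise: fly-tying vise on a square steel base 110 mm wide, 14 mm high, fixed to the bench; its highest part (the hook) is 122 mm above the bench, so the head passes above it. Origin under the hook on the bench; yaw within 0.12 rad of the world's, it points the same way as the magnifier's fixed post
- hook (a point): middle of the big steel fish hook held in the vise's jaws, 118 mm above the bench, within 12 mm of the circle that the lens centre travels on, at a boom angle of about -0.36 to +0.18
- spool_a: bystander, to be left alone: thread spool, 42 mm across, 50 mm high; origin under its middle
- spool_b: bystander, to be left alone: thread spool, 42 mm across, 50 mm high; origin under its middle
- cement_jar: bystander, to be left alone: jar of head cement, 52 mm across, 60 mm high; origin under its middle
- wax_tin: bystander, to be left alone: flat tin, 60 mm across, 35 mm high; origin under its middle
- hook_tray: bystander, to be left alone: black hook tray with compartments, 120 x 160 x 22 mm; origin under its middle
- bodkin: bystander, to be left alone: hand tool 150 mm long, lying; origin under its middle
- pill_bottle: bystander, to be left alone: small bottle, 48 mm across, 85 mm high; origin under its middle
Mind the look-alikes: they are no part of the job. Several things have the shape of the vise; the one meant has the colours described above.

How it is judged (in metres and radians):
On the way:
1. the magnifier hangs still with the hook under the middle of the lens, for 3 s (horizontal distance between lens_centre and hook below 0.036 m and velocity of joint boom between -0.025 and 0.025 rad/s), for 3 s.
At the end, for the whole second after the job is handed in: the lens centre is within 36 mm (seen from above) of the hook and the boom turns at less than 0.025 rad/s; it was so for 3 s on the way too; the robot touches nothing (all of step 1).
It fails at once if the boom flew faster than 0.9 rad/s (velocity of joint boom above 0.9 rad/s or velocity of joint boom below -0.9 rad/s).
It fails at once if the boom ran into an end stop (value of joint boom above 1.12 rad or value of joint boom below -1.12 rad).
It fails at once if the magnifier's head, lens or arm was touched, or a push bar was touched on top instead of its face (contact force between any of the fingers, the arm and boom_c0 above 1 N or contact force between any of the fingers, the arm and boom_c1 above 1 N or contact force between any of the fingers, the arm and boom_c2 above 1 N or contact force between any of the fingers, the arm and boom_c3 above 1 N or contact force between any of the fingers, the arm and boom_c4 above 1 N or (contact force between the fingers and bar_left_c0 above 0.5 N and height (world z) of the grasp point above 0.206 m) or (contact force between the fingers and bar_right_c0 above 0.5 N and height (world z) of the grasp point above 0.206 m)).
It fails at once if a push bar or the stand was struck hard (over 8 N) (contact force between any of the fingers, the arm and bar_left_c0 above 8 N or contact force between any of the fingers, the arm and bar_right_c0 above 8 N or contact force between any of the fingers, the arm and stand_c0 above 8 N or contact force between any of the fingers, the arm and stand_c1 above 8 N or contact force between any of the fingers, the arm and stand_c2 above 8 N).
It fails at once if a bystander on the bench was moved, or the vise pushed (distance of any of spool_a, spool_b, cement_jar, wax_tin, hook_tray, bodkin, pill_bottle from where it was at the start of the episode above 0.02 m or contact force between any of the fingers, the arm and vise above 3 N).
It also fails if it takes over 54 s, if anything falls off the work surface, if the arm or the gripper's body presses on something with over 40 N, if the wrist force passes 120 N, or if a joint passes its speed limit or range.

## Working session

There is one attempt and no reset: what is moved stays moved. The work goes in short steps, Python scripts to look and compute and a tool call to move; the robot and the scene stay as the last step left them, time stands still between calls to the robot, and variables do not carry over. Pictures are saved under pics/ and viewed, at most 10 in all, crops included, and the job is handed in when it is done.

Besides the shell and the picture viewer there is one more tool, called after "Call:" as a command line: name --argument value ..., lists and objects as JSON in quotes. move_arm: Moves the arm, as the interface text tells. Its arguments: {"type":"object","properties":{"fingers":{"type":"array","items":{"type":"number"}},"travel":{"type":"array","items":{"type":"array","items":{"type":"number"}}},"dr":{"type":"array","items":{"type":"array","items":{"type":"number"}}}},"required":["fingers","travel","dr"]}

```bash
mkdir -p pics
python3 - <<'E'
from bench import arm
import cv2
s=arm.read_state();print(s)
for n in("top","side"):
    im=arm.get_image(n);cv2.imwrite(f"pics/{n}0.png",im[:,:,::-1])
    print(arm.camera_model(n))
E
```

```text
{'clock': 0.0, 'joints': array([ 1.52659722e+00,  3.85565494e-01,  6.65037365e-03, -4.96905185e-04,
       -1.19400844e+00, -2.58596051e-01]), 'joint_vel': array([ 0.00031278,  0.0001036 ,  0.00027654, -0.00091391,  0.00064462,
        0.00076405]), 'joint_efforts': array([ 1.08981549e-03, -3.92287517e+01,  1.88394678e+01,  4.18592423e+00,
       -4.63235963e-03, -1.84857377e-06]), 'position': array([186.27569138, 596.38775699, 403.62569781]), 'ee_rot': array([ 9.88546847e-01, -1.50910392e-01, -1.15801255e-04,  1.08221818e-03]), 'contact_force': array([ 0.12494613, -0.18534363,  0.58250985]), 'wrist_torque': array([-0.01380401,  0.03447192,  0.01124055]), 'grasp_force': 0.0, 'gripper_width': 85.39234216846451}
{'intrinsics': array([[389.27409745,   0.        , 250.60141317],
       [  0.        , 389.27409745, 193.27426917],
       [  0.        ,   0.        ,   1.        ]]), 'pose': array([[-2.63207215e-02,  9.93231826e-01, -1.13127182e-01,
         4.32695207e+02],
       [-9.99653539e-01, -2.61348329e-02,  3.12616728e-03,
        -3.61806039e+01],
       [ 1.48448833e-04,  1.13170271e-01,  9.93575597e-01,
         1.04080288e+03],
       [ 0.00000000e+00,  0.00000000e+00,  0.00000000e+00,
         1.00000000e+00]])}
{'intrinsics': array([[385.70724805,   0.        , 253.74315923],
       [  0.        , 385.70724805, 194.948175  ],
       [  0.        ,   0.        ,   1.        ]]), 'pose': array([[ 9.30034375e-01,  2.24257492e-01, -2.91109324e-01,
         2.15612652e+02],
       [-3.66869059e-01,  5.21258009e-01, -7.70517477e-01,
        -9.21530079e+02],
       [-2.10512503e-02,  8.23406744e-01,  5.67061002e-01,
         7.71659540e+02],
       [ 0.00000000e+00,  0.00000000e+00,  0.00000000e+00,
         1.00000000e+00]])}
```

Run:
```python
import cv2
for n in("top","side"):
    cv2.imwrite(f"pics/{n}0b.png",cv2.resize(cv2.imread(f"pics/{n}0.png"),(800,600),interpolation=cv2.INTER_CUBIC))
```

```text
(no output)
```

View pics/top0b.png

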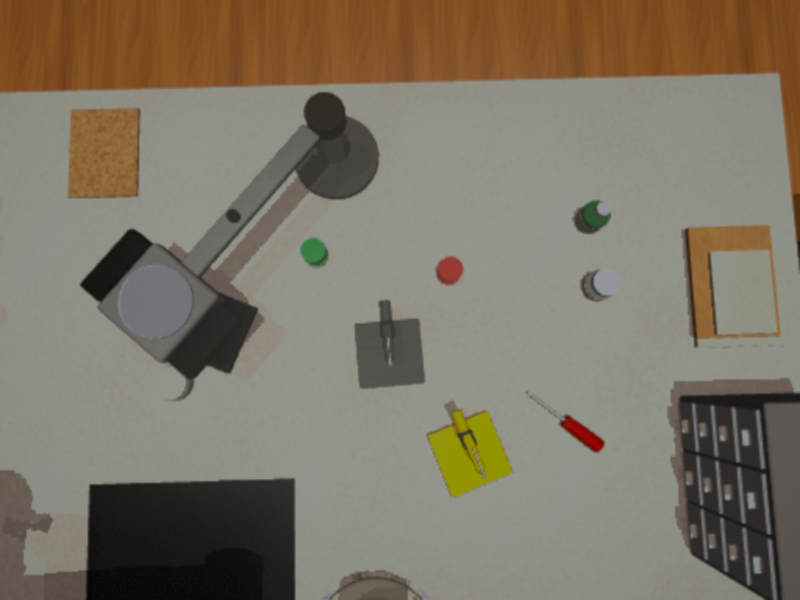

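View pics/side0b.png

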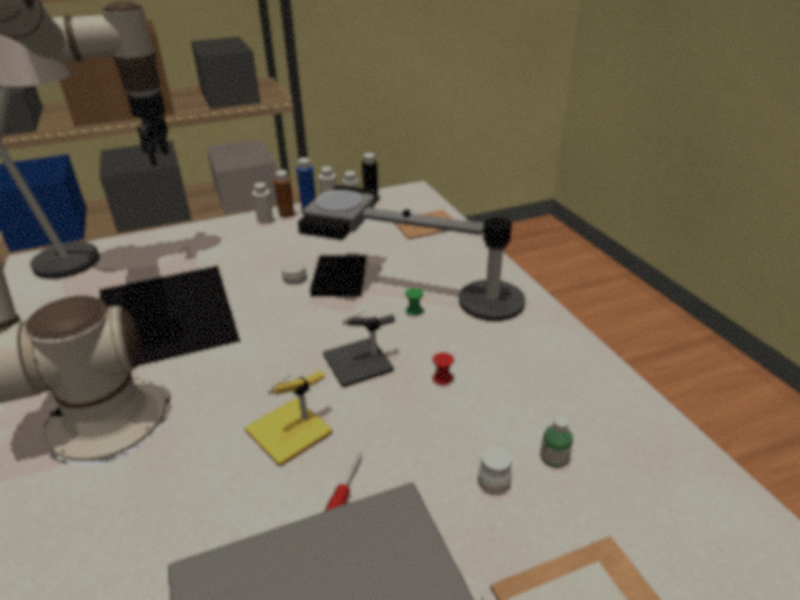

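Top view (800 px scale): lens at (155,301), hub top (325,112), grey steel vise base centre (390,353), left bar (115,265), right bar about (195,350), black tray partly underneath. The yellow vise is a look-alike.

```bash
cat > h.py <<'E'
import numpy as np
from bench import arm
def ray(n,px,z,scale=1.5625):
    c=arm.camera_model(n);K=c["intrinsics"];P=c["pose"]
    u,v=np.array(px)/scale
    d=np.array([(u-K[0,2])/K[0,0],-(v-K[1,2])/K[1,1],-1.])
    d=P[:3,:3]@d; return P[:3,3]+d*(z-P[2,3])/d[2]
def proj(n,p,scale=1.5625):
    c=arm.camera_model(n);K=c["intrinsics"];P=c["pose"]
    q=P[:3,:3].T@(np.array(p,float)-P[:3,3]); return np.array([K[0,0]*q[0]/-q[2]+K[0,2],K[1,1]*-q[1]/-q[2]+K[1,2]])*scale
E
python3 - <<'E'
from h import *
import cv2
for n,px,z in [("top",(155,301),204),("top",(325,112),200),("top",(337,156),10),("top",(390,353),14),("top",(389,350),118),("top",(230,335),22),("top",(115,265),193),("side",(337,206),204),("side",(497,230),200),("side",(358,361),14),("side",(352,322),118)]:
    print(n,px,z,ray(n,px,z).round(0))
a=ray("top",(155,301),204);b=ray("top",(325,112),200);print(np.hypot(*(a-b)[:2]))
for c in [[(355,323),(420,319),(425,383),(360,388)]]:
    q=[ray("top",p,14) for p in c]; print(np.round(q,0)); 
    for i in range(4): d=q[(i+1)%4]-q[i];print(np.hypot(*d[:2]),np.arctan2(d[1],d[0]))
im=cv2.imread("pics/top0.png");A=cv2.resize(im[180:270,30:180],(800,480),interpolation=cv2.INTER_CUBIC)
im2=im[180:270,215:290];s2=cv2.imread("pics/side0.png")[190:255,200:260]
B=np.hstack([cv2.resize(im2,(400,480),interpolation=2),cv2.resize(s2,(400,433),interpolation=2)[:433].copy() if 0 else cv2.resize(s2,(400,480),interpolation=2)])
cv2.imwrite("pics/c1.png",B)
E
```

```text
top (155, 301) 204 [538. 289. 204.]
top (325, 112) 200 [807.  50. 200.]
top (337, 156) 10 [810.  49.  10.]
top (390, 353) 14 [463. -35.  14.]
top (389, 350) 118 [465. -33. 118.]
top (230, 335) 22 [500. 233.  22.]
top (115, 265) 193 [592. 350. 193.]
side (337, 206) 204 [527. 255. 204.]
side (497, 230) 200 [794.  22. 200.]
side (358, 361) 14 [464. -43.  14.]
side (352, 322) 118 [455. -53. 118.]
359.4666213874757
[[515.  23.  14.]
 [519. -87.  14.]
 [412. -92.  14.]
 [406.  17.  14.]]
110.25178718858375 -1.5354664870259027
107.74912859718376 -3.0954632681004237
109.05585210783539 1.6205493820384562
109.3414343904679 0.05701496895922994
```

View pics/c1.png

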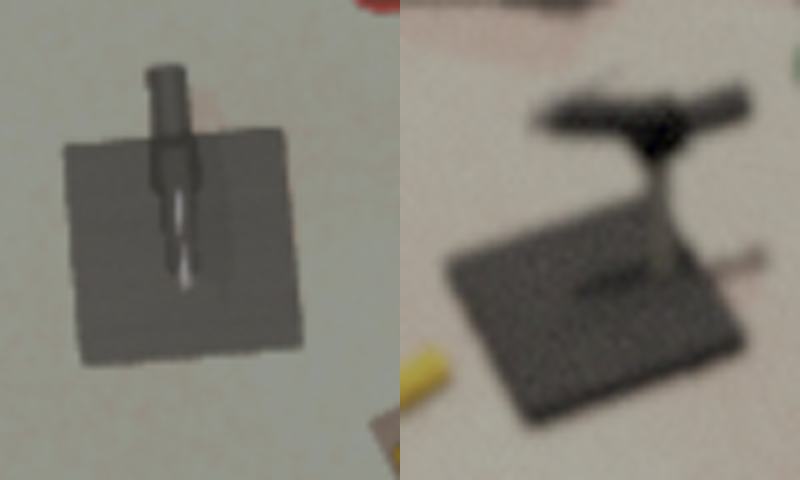

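Crop: in the top view the hook is the bright bit at (185,268) in the left half, i.e. about (390,360) on the 800 scale, slightly nearer the robot than the base centre. The side view shows bottles and a lamp at the far side, so I'll check those before moving.

Run:
```python
from h import *
for n,px,z in [("top",(390,358),118),("top",(0,300),0),("side",(262,220),0),("side",(285,217),0),("side",(307,208),0),("side",(370,198),0),("side",(65,260),0),("side",(20,70),350)]:
    print(n,px,z,ray(n,px,z).round(0))
for p in [(538,289,204),(807,50,200),(463,-35,14),(453,-33,118),(186,597,231)]: print(p,proj("side",p).round(0),proj("top",p).round(0))
P=np.array([808,50])
for f in (.727,.65,0,-.15,-.23):
    L=P+360*np.array([-np.cos(f),np.sin(f)]);n=np.array([np.sin(f),np.cos(f)])
    print(f,L.round(0),"left",(L+105*n).round(0),"right",(L-105*n).round(0),"motion ang",np.arctan2(-n[1],-n[0]).round(3))
```

```text
top (390, 358) 118 [453. -34. 118.]
top (0, 300) 0 [572. 635.   0.]
side (262, 220) 0 [414. 677.   0.]
side (285, 217) 0 [480. 669.   0.]
side (307, 208) 0 [553. 702.   0.]
side (370, 198) 0 [748. 691.   0.]
side (65, 260) 0 [-102.  656.    0.]
side (20, 70) 350 [-150. 1251.  350.]
(538, 289, 204) [337. 199.] [155. 301.]
(807, 50, 200) [496. 223.] [325. 112.]
(463, -35, 14) [356. 359.] [390. 353.]
(453, -33, 118) [347. 316.] [389. 358.]
(186, 597, 231) [161. 165.] [-100.  579.]
0.727 [539. 289.] left [609. 368.] right [469. 211.] motion ang -2.298
0.65 [521. 268.] left [585. 351.] right [458. 184.] motion ang -2.221
0 [448.  50.] left [448. 155.] right [448. -55.] motion ang -1.571
-0.15 [452.  -4.] left [436. 100.] right [ 468. -108.] motion ang -1.421
-0.23 [457. -32.] left [434.  70.] right [ 481. -134.] motion ang -1.341
```

Call:
move_arm --fingers '[0, 0, 0, 0, 0, 0, 0, 0, 0, 0]' --travel '[[40, 5, 0], [90, 10, 0], [140, 16, 0], [190, 22, 0], [240, 27, 0], [290, 33, 0], [340, 38, 0], [390, 44, 0], [440, 50, 0], [486, 55, 0]]' --dr '[[0, 0, 0.04], [0, 0, 0.08], [0, 0, 0.12], [0, 0, 0.16], [0, 0, 0.2], [0, 0, 0.24], [0, 0, 0.28], [0, 0, 0.32], [0, 0, 0.36], [0, 0, 0.39]]'

```text
clock: 1.1
position: [635.5, 397.9, 404.0]
ee_rot: [0.94, -0.34, -0.0, 0.0]
contact_force: [0.4, 1.5, 0.1]
gripper_width: -0.1
grasp_force: 0.0
```

```bash
cat > st.py <<'E'
from h import *
from scipy.spatial.transform import Rotation as R
s=arm.read_state();M=R.from_quat(s["ee_rot"]).as_matrix()
print(s["clock"],s["position"].round(1),"y ang",np.arctan2(M[1,1],M[0,1]).round(3),"z",M[:,2].round(3),s["contact_force"].round(2),s["joints"].round(2),s["gripper_width"].round(1))
E
python3 st.py
```

```text
Traceback (most recent call last):
  File "st.py", line 4, in <module>
    print(s["clock"],s["position"].round(1),"y ang",np.arctan2(M[1,1],M[0,1]).round(3),"z",M[:,2].round(3),s["contact_force"].round(2),s["joints"].round(2),s["gripper_width"].round(1))
                                                                                                                                                            ^^^^^^^^^^^^^^^^^^^^^^^^
AttributeError: 'float' object has no attribute 'round'
```

Call:
move_arm --fingers '[0, 0, 0, 0]' --travel '[[0, 0, 20], [0, 0, 45], [0, 0, 56], [0, 0, 56]]' --dr '[[0, 0, 0], [0, 0, 0], [0, 0, 0], [0, 0, 0]]'

```text
clock: 1.5
position: [633.5, 399.0, 345.6]
ee_rot: [0.941, -0.339, -0.001, 0.002]
contact_force: [-0.2, -0.8, -0.4]
gripper_width: -0.0
grasp_force: 0.0
```

```bash
sed -i 's/s\["gripper_width"\].round(1)/s["gripper_width"]/' st.py; python3 st.py
python3 - <<'E'
from h import *
import cv2
im=arm.get_image("top")[:,:,::-1]
cv2.imwrite("pics/t1.png",cv2.resize(im[120:270,20:220],(800,600),interpolation=2))
E
```

```text
1.5 [633.5 399.  345.6] y ang -2.264 z [-0.004 -0.004 -1.   ] [-0.24 -0.84 -0.38] [ 0.78  0.64  0.29 -0.   -1.23  0.1 ] -0.04710953998296655
```

View pics/t1.png

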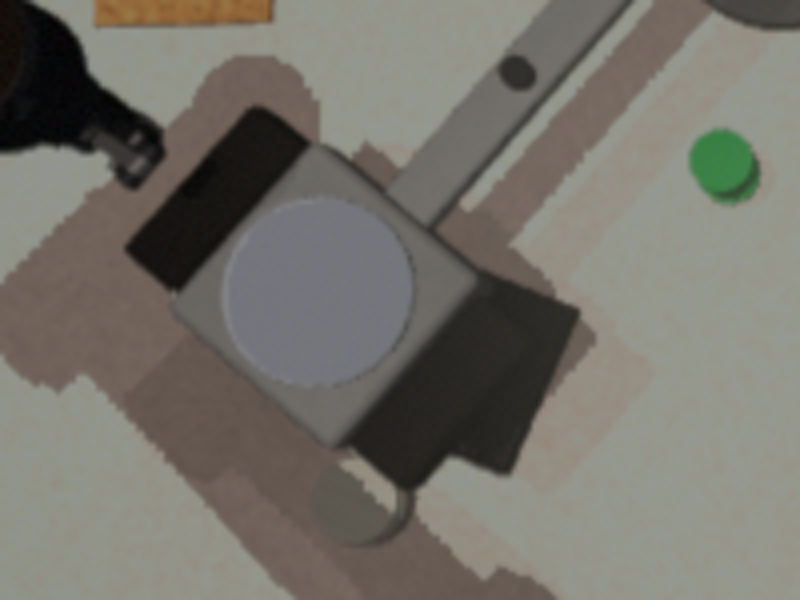

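The closed fingers are at (140,165) beside the left bar's face (mid (194,175)), with a gap of about 20 mm. I'll push at a steady slow 27 mm/s: an elastic push leaves the head at about 0.15 rad/s.

Call:
move_arm --fingers '[0, 0, 0, 0, 0, 0, 0, 0, 0, 0]' --travel '[[0, 2.7, 0], [0, 5.4, 0], [0, 8.1, 0], [0, 10.8, 0], [0, 13.5, 0], [0, 16.2, 0], [0, 18.9, 0], [0, 21.6, 0], [0, 24.3, 0], [0, 27, 0]]' --dr '[[0, 0, 0], [0, 0, 0], [0, 0, 0], [0, 0, 0], [0, 0, 0], [0, 0, 0], [0, 0, 0], [0, 0, 0], [0, 0, 0], [0, 0, 0]]'

```text
clock: 2.55
position: [616.5, 378.2, 348.7]
ee_rot: [0.941, -0.34, -0.0, 0.0]
contact_force: [0.0, 0.3, 0.4]
gripper_width: 0.0
grasp_force: 0.0
```

```bash
cat > trk.py <<'E'
from h import *
import cv2,sys
def lens(im):
    m=cv2.inRange(im.astype(np.int16)[:,:,2]-im.astype(np.int16)[:,:,0],5,60)
    m=cv2.morphologyEx(m,cv2.MORPH_OPEN,np.ones((5,5)))
    n,l,s,c=cv2.connectedComponentsWithStats(m)
    best=[(s[i,4],c[i],s[i,2:4]) for i in range(1,n) if s[i,4]>600 and s[i,3]<90 and s[i,2]<90]
    return best
def ang(im):
    for a,c,wh in lens(im):
        p=ray("top",c,204,1)[:2];d=p-[808,50]
        if abs(np.hypot(*d)-360)<20: return np.arctan2(d[1],-d[0]),np.hypot(*d),a
if __name__=="__main__":
    t=arm.read_state()["clock"];print(t,ang(arm.get_image("top")))
E
python3 -c "
from trk import *
im=cv2.imread('pics/top0.png')[:,:,::-1];print(ang(im),lens(im))"; python3 trk.py;python3 st.py
```

```text
(np.float64(0.7246294395712665), np.float64(360.37889477082695), np.int32(1675)) [(np.int32(1675), array([ 99.0919403 , 192.55223881]), array([46, 46], dtype=int32))]
2.55 (np.float64(0.7246907918885119), np.float64(360.28356205453827), np.int32(1681))
2.6 [616.3 378.  348.8] y ang -2.264 z [-0. -0. -1.] [-0.35 -1.34 -0.52] [ 0.77  0.59  0.21 -0.   -1.19  0.1 ] -0.0006918343197403027
```

Call:
move_arm --fingers '[0, 0, 0, 0, 0, 0, 0, 0, 0, 0]' --travel '[[0, 2.7, 0], [0, 5.4, 0], [0, 8.1, 0], [0, 10.8, 0], [0, 13.5, 0], [0, 16.2, 0], [0, 18.9, 0], [0, 21.6, 0], [0, 24.3, 0], [0, 27, 0]]' --dr '[[0, 0, 0], [0, 0, 0], [0, 0, 0], [0, 0, 0], [0, 0, 0], [0, 0, 0], [0, 0, 0], [0, 0, 0], [0, 0, 0], [0, 0, 0]]'

```text
clock: 3.6
position: [599.2, 357.4, 348.7]
ee_rot: [0.941, -0.34, -0.0, 0.0]
contact_force: [0.2, 1.1, 0.2]
gripper_width: 0.6
grasp_force: 0.0
```

Call:
move_arm --fingers '[0, 0, 0, 0]' --travel '[[0, 2.7, 0], [0, 5.4, 0], [0, 8.1, 0], [0, 10.8, 0]]' --dr '[[0, 0, 0], [0, 0, 0], [0, 0, 0], [0, 0, 0]]'

```text
clock: 4.0
position: [592.3, 349.1, 348.7]
ee_rot: [0.941, -0.34, -0.0, 0.0]
contact_force: [0.1, 0.0, -0.5]
gripper_width: -0.3
grasp_force: 0.0
```

```bash
python3 trk.py;python3 trk.py;python3 st.py
```

```text
4.0 (np.float64(0.6005699701240301), np.float64(359.99286362237086), np.int32(1691))
4.05 (np.float64(0.5934654627812515), np.float64(360.0004298248947), np.int32(1697))
4.1 [592.2 349.  348.8] y ang -2.264 z [-0. -0. -1.] [-0.43  0.    0.85] [ 0.77  0.53  0.1  -0.   -1.14  0.11] 0.2401522826159821
```

Head is at 0.593, swinging at about 0.14 rad/s and clear of the finger. Next I lift, cross over the head, and wait ahead of the right bar.

Call:
move_arm --fingers '[0, 0, 0, 0, 0, 0, 0, 0, 0, 0]' --travel '[[0, -5, -35], [0, -5, -70], [10, 30, -75], [30, 70, -75], [50, 115, -75], [72, 160, -75], [92, 205, -75], [114, 250, -75], [135, 295, -75], [155, 340, -75]]' --dr '[[0, 0, 0], [0, 0, 0], [0, 0, -0.07], [0, 0, -0.16], [0, 0, -0.26], [0, 0, -0.36], [0, 0, -0.46], [0, 0, -0.56], [0, 0, -0.66], [0, 0, -0.76]]'

```text
clock: 5.1
position: [493.6, -13.1, 424.1]
ee_rot: [0.999, 0.036, 0.001, -0.0]
contact_force: [-0.3, -0.1, 0.9]
gripper_width: -0.2
grasp_force: 0.0
```

```bash
python3 trk.py;python3 st.py
```

```text
5.1 None
5.15 [491.3 -17.6 424.2] y ang -1.5 z [-0.002 -0.001 -1.   ] [-2.21 -2.67 -0.92] [ 0.3   0.14 -0.28  0.   -1.15  1.35] 0.17304381938199728
```

Call:
move_arm --fingers '[0, 0, 0, 0, 0, 0, 0]' --travel '[[-12, 33, 0], [-23, 67, 0], [-34, 100, 0], [-34, 100, 30], [-34, 100, 60], [-34, 100, 75], [-34, 100, 75]]' --dr '[[0, 0, -0.04], [0, 0, -0.08], [0, 0, -0.114], [0, 0, -0.114], [0, 0, -0.114], [0, 0, -0.114], [0, 0, -0.114]]'

```text
clock: 5.85
position: [466.6, -113.5, 346.7]
ee_rot: [0.996, 0.09, -0.003, -0.0]
contact_force: [0.0, 1.0, -0.7]
gripper_width: 0.3
grasp_force: 0.0
```

```bash
python3 trk.py;python3 st.py
python3 - <<'E'
from trk import *
im=arm.get_image("top")
cv2.imwrite("pics/t2.png",cv2.resize(im[:,:,::-1][100:340,50:370],(800,600),interpolation=2))
E
```

```text
5.85 None
5.9 [ 467.4 -113.4  348.3] y ang -1.39 z [-0.002 -0.    -1.   ] [ 0.67  0.12 -0.13] [ 0.1   0.19 -0.42  0.   -0.96  1.65] -0.13150199934280785
```

View pics/t2.png

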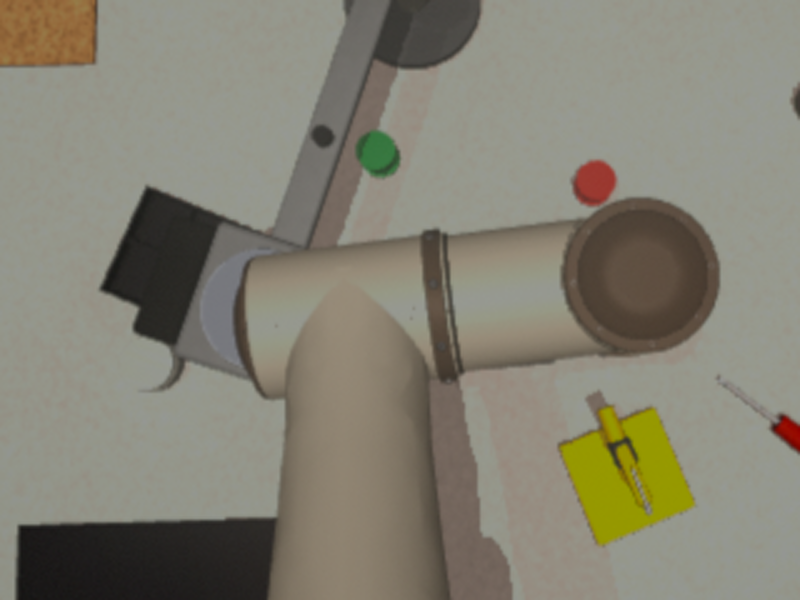

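The top view shows the elbow hiding the lens; the arm's knob at (322,136) stays visible. I'll track the angle by matching the arm and knob in a polar unwrap about the post.

```bash
cat > pol.py <<'E'
from h import *
import cv2
F=np.arange(-.6,1.0,.002);Rr=np.arange(90,220,2)
c=arm.camera_model("top");K=c["intrinsics"];P=c["pose"]
r,f=np.meshgrid(Rr,F,indexing="ij")
X=np.stack([808-r*np.cos(f),50+r*np.sin(f),np.full_like(r,196)],-1)-P[:3,3]
q=X@P[:3,:3];MX=(K[0,0]*q[...,0]/-q[...,2]+K[0,2]).astype(np.float32);MY=(K[1,1]*q[...,1]/q[...,2]+K[1,2]).astype(np.float32)
def pol(im): return cv2.remap(im,MX,MY,cv2.INTER_LINEAR)
T=pol(cv2.imread("pics/top0.png")[:,:,::-1].copy())
i0=int(round((.7247+.6)/.002));T=T[:,i0-75:i0+75].copy()
def ang(im):
    m=cv2.matchTemplate(pol(im),T,cv2.TM_CCOEFF_NORMED)[0];i=m.argmax();return -.6+.002*(i+75),m[i]
if __name__=="__main__":
    t=arm.read_state()["clock"];print(t,ang(arm.get_image("top")))
E
python3 pol.py;python3 pol.py
```

```text
5.95 (np.float64(0.3400000000000001), np.float32(0.9057477))
6.0 (np.float64(0.3340000000000001), np.float32(0.8952774))
```

Call:
move_arm --fingers '[0, 0, 0, 0, 0, 0, 0, 0, 0, 0]' --travel '[[0, 0, 0], [0, 0, 0], [0, 0, 0], [0, 0, 0], [0, 0, 0], [0, 0, 0], [0, 0, 0], [0, 0, 0], [0, 0, 0], [0, 0, 0]]' --dr '[[0, 0, 0], [0, 0, 0], [0, 0, 0], [0, 0, 0], [0, 0, 0], [0, 0, 0], [0, 0, 0], [0, 0, 0], [0, 0, 0], [0, 0, 0]]'

```text
clock: 7.05
position: [467.3, -113.4, 348.7]
ee_rot: [0.996, 0.09, -0.0, -0.0]
contact_force: [-0.4, 0.2, 0.4]
gripper_width: -0.1
grasp_force: 0.0
```

```bash
python3 pol.py
```

```text
7.05 (np.float64(0.20200000000000007), np.float32(0.70657474))
```

Call:
move_arm --fingers '[0, 0, 0, 0, 0, 0, 0, 0, 0, 0]' --travel '[[0, 0, 0], [0, 0, 0], [0, 0, 0], [0, 0, 0], [0, 0, 0], [0, 0, 0], [0, 0, 0], [0, 0, 0], [0, 0, 0], [0, 0, 0]]' --dr '[[0, 0, 0], [0, 0, 0], [0, 0, 0], [0, 0, 0], [0, 0, 0], [0, 0, 0], [0, 0, 0], [0, 0, 0], [0, 0, 0], [0, 0, 0]]'

```text
clock: 8.1
position: [467.3, -113.4, 348.7]
ee_rot: [0.996, 0.09, 0.0, -0.0]
contact_force: [-0.8, -0.2, 0.2]
gripper_width: 0.2
grasp_force: 0.0
```

```bash
python3 pol.py
```

```text
8.1 (np.float64(0.08000000000000007), np.float32(0.7688827))
```

Call:
move_arm --fingers '[0, 0, 0, 0, 0, 0, 0, 0, 0, 0]' --travel '[[0, 0, 0], [0, 0, 0], [0, 0, 0], [0, 0, 0], [0, 0, 0], [0, 0, 0], [0, 0, 0], [0, 0, 0], [0, 0, 0], [0, 0, 0]]' --dr '[[0, 0, 0], [0, 0, 0], [0, 0, 0], [0, 0, 0], [0, 0, 0], [0, 0, 0], [0, 0, 0], [0, 0, 0], [0, 0, 0], [0, 0, 0]]'

```text
clock: 9.15
position: [467.3, -113.4, 348.7]
ee_rot: [0.996, 0.09, 0.0, 0.0]
contact_force: [-0.6, -0.8, -0.6]
gripper_width: -0.3
grasp_force: 0.0
```

```bash
python3 pol.py
```

```text
9.15 (np.float64(-0.04399999999999993), np.float32(0.53613913))
```

Call:
move_arm --fingers '[0, 0, 0, 0, 0, 0, 0, 0, 0, 0]' --travel '[[0, 0, 0], [0, 0, 0], [0, 1, 0], [0, 3, 0], [0, 5, 0], [0, 7, 0], [0, 9, 0], [0, 11, 0], [0, 13, 0], [0, 15, 0]]' --dr '[[0, 0, 0], [0, 0, 0], [0, 0, 0], [0, 0, 0], [0, 0, 0], [0, 0, 0], [0, 0, 0], [0, 0, 0], [0, 0, 0], [0, 0, 0]]'

```text
clock: 10.2
position: [470.1, -128.3, 348.7]
ee_rot: [0.996, 0.09, -0.0, 0.0]
contact_force: [-0.6, -1.3, 0.5]
gripper_width: -0.4
grasp_force: 0.0
```

Call:
move_arm --fingers '[0, 0, 0, 0, 0, 0, 0, 0, 0, 0]' --travel '[[0, 2, 0], [0, 4, 0], [0, 6, 0], [0, 8, 0], [0, 10, 0], [0, 12, 0], [0, 14, 0], [0, 16, 0], [0, 18, 0], [0, 20, 0]]' --dr '[[0, 0, 0], [0, 0, 0], [0, 0, 0], [0, 0, 0], [0, 0, 0], [0, 0, 0], [0, 0, 0], [0, 0, 0], [0, 0, 0], [0, 0, 0]]'

```text
clock: 11.2
position: [473.7, -148.0, 348.7]
ee_rot: [0.996, 0.09, -0.0, 0.0]
contact_force: [0.3, 0.7, -0.2]
gripper_width: -0.3
grasp_force: 0.0
```

```bash
python3 pol.py; python3 st.py
```

```text
11.2 (np.float64(-0.18799999999999994), np.float32(0.7538521))
11.25 [ 473.7 -148.1  348.7] y ang -1.39 z [-0. -0. -1.] [ 0.65 -0.5   0.45] [ 0.02  0.22 -0.38  0.   -0.97  1.73] -9.791473092583964e-05
```

Call:
move_arm --fingers '[0, 0, 0, 0, 0]' --travel '[[0, 3, 0], [0, 7, 0], [0, 12, 0], [0, 18, 0], [0, 24, 0]]' --dr '[[0, 0, 0], [0, 0, 0], [0, 0, 0], [0, 0, 0], [0, 0, 0]]'

```text
clock: 11.75
position: [478.1, -172.0, 348.7]
ee_rot: [0.996, 0.09, 0.0, 0.0]
contact_force: [0.4, -0.7, 0.3]
gripper_width: -0.0
grasp_force: 0.0
```

```bash
python3 pol.py
python3 - <<'E'
from pol import *
im=arm.get_image("top")
cv2.imwrite("pics/t3.png",cv2.resize(im[:,:,::-1][30:330,50:450],(800,600),interpolation=2))
E
```

```text
11.75 (np.float64(-0.18999999999999995), np.float32(0.7563028))
```

View pics/t3.png

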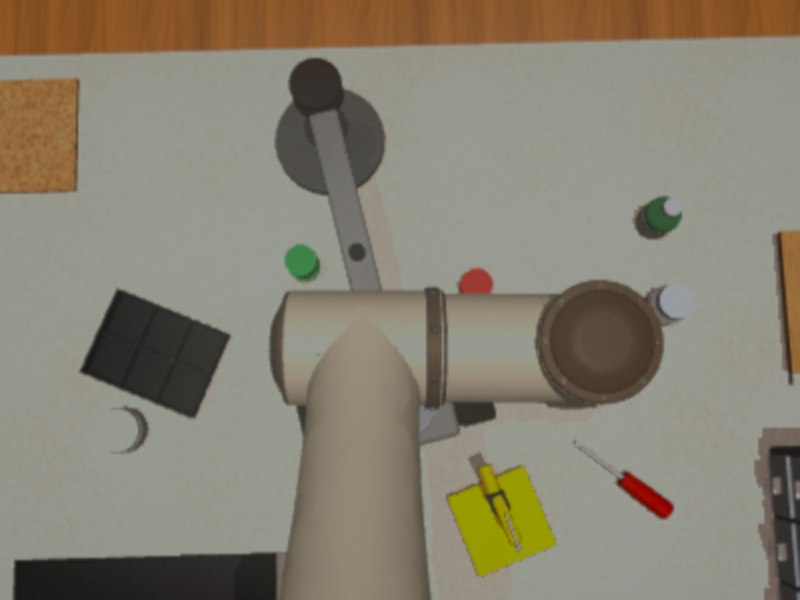

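The head stands almost still at about -0.19 rad (roughly 14 mm short of centre). I'll lift off and back away, then check the lens directly.

Call:
move_arm --fingers '[0, 0, 0, 0, 0, 0, 0, 0, 0, 0]' --travel '[[0, 15, -20], [0, 30, -60], [0, 60, -90], [0, 100, -90], [0, 140, -90], [0, 180, -90], [0, 220, -90], [0, 260, -90], [0, 290, -90], [0, 290, -90]]' --dr '[[0, 0, 0], [0, 0, 0], [0, 0, 0], [0, 0, 0], [0, 0, 0], [0, 0, 0], [0, 0, 0], [0, 0, 0], [0, 0, 0], [0, 0, 0]]'

```text
clock: 12.85
position: [530.2, -460.1, 436.4]
ee_rot: [0.996, 0.089, -0.001, -0.0]
contact_force: [0.4, 0.3, -0.3]
gripper_width: -0.1
grasp_force: 0.0
```

```bash
python3 pol.py; python3 trk.py
```

```text
12.85 (np.float64(-0.19399999999999995), np.float32(0.7527342))
12.9 (np.float64(-0.21724344832161857), np.float64(358.25338501365076), np.int32(1724))
```

Call:
move_arm --fingers '[0, 0, 0, 0, 0, 0, 0, 0, 0, 0]' --travel '[[0, 0, 0], [0, 0, 0], [0, 0, 0], [0, 0, 0], [0, 0, 0], [0, 0, 0], [0, 0, 0], [0, 0, 0], [0, 0, 0], [0, 0, 0]]' --dr '[[0, 0, 0], [0, 0, 0], [0, 0, 0], [0, 0, 0], [0, 0, 0], [0, 0, 0], [0, 0, 0], [0, 0, 0], [0, 0, 0], [0, 0, 0]]'

```text
clock: 13.95
position: [530.2, -456.8, 438.7]
ee_rot: [0.996, 0.09, -0.0, -0.0]
contact_force: [-0.3, -0.0, 0.6]
gripper_width: -0.4
grasp_force: 0.0
```

Call:
move_arm --fingers '[0, 0, 0, 0, 0, 0, 0, 0, 0, 0]' --travel '[[0, 0, 0], [0, 0, 0], [0, 0, 0], [0, 0, 0], [0, 0, 0], [0, 0, 0], [0, 0, 0], [0, 0, 0], [0, 0, 0], [0, 0, 0]]' --dr '[[0, 0, 0], [0, 0, 0], [0, 0, 0], [0, 0, 0], [0, 0, 0], [0, 0, 0], [0, 0, 0], [0, 0, 0], [0, 0, 0], [0, 0, 0]]'

```text
clock: 14.95
position: [530.2, -456.7, 438.7]
ee_rot: [0.996, 0.09, 0.0, 0.0]
contact_force: [-0.8, 0.9, 0.7]
gripper_width: 0.4
grasp_force: 0.0
```

```bash
python3 pol.py; python3 trk.py
python3 - <<'E'
from trk import *
im=arm.get_image("top")
print([ray("top",c,204,1).round(1) for a,c,w in lens(im)])
a=cv2.resize(im[:,:,::-1][150:300,180:330],(400,400),interpolation=2);b=cv2.resize(arm.get_image("side")[:,:,::-1][150:270,170:290],(400,400),interpolation=2)
cv2.imwrite("pics/t4.png",np.hstack([a,b]))
E
```

```text
14.95 (np.float64(-0.19599999999999995), np.float32(0.7528589))
15.0 (np.float64(-0.2181002765780272), np.float64(358.17558769444497), np.int32(1715))
[array([458.2, -27.5, 204. ])]
```

View pics/t4.png

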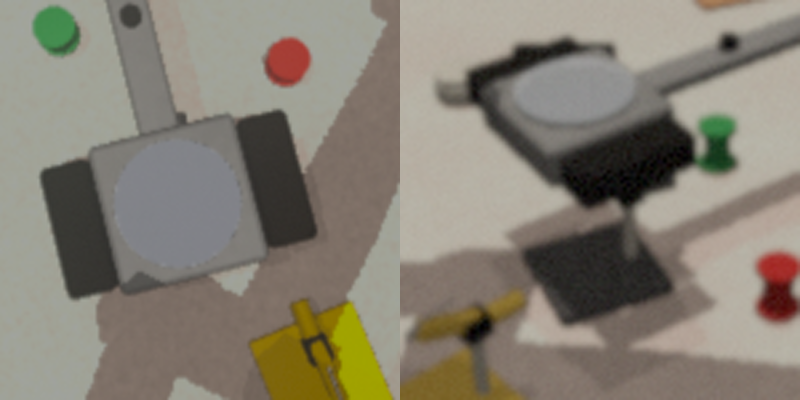

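Lens centre measures (458,-27) against the hook at (453,-34), about 8 mm apart. It has drifted less than 1 mrad in 2 s, and the arm is clear.

Call:
move_arm --fingers '[0, 0, 0, 0, 0, 0, 0, 0, 0, 0]' --travel '[[0, 0, 0], [0, 0, 0], [0, 0, 0], [0, 0, 0], [0, 0, 0], [0, 0, 0], [0, 0, 0], [0, 0, 0], [0, 0, 0], [0, 0, 0]]' --dr '[[0, 0, 0], [0, 0, 0], [0, 0, 0], [0, 0, 0], [0, 0, 0], [0, 0, 0], [0, 0, 0], [0, 0, 0], [0, 0, 0], [0, 0, 0]]'

```text
clock: 16.15
position: [530.2, -456.7, 438.7]
ee_rot: [0.996, 0.09, -0.0, 0.0]
contact_force: [0.3, 0.2, -0.5]
gripper_width: -0.1
grasp_force: 0.0
```

```bash
python3 trk.py; python3 -c "
from bench import arm
print(arm.job_done())"
```

```text
16.15 (np.float64(-0.21834698402083672), np.float64(358.2648864315194), np.int32(1720))
the job is handed in; nothing more can be done
None
```

The magnifier hangs still with its lens centre about 8 mm from the hook (measured in the top camera, limit 36 mm), the arm is clear of everything, and the job was handed in at about 16 s; no verdict was returned.

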